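Snap the axle clip into the roll holder's groove

TASK

Take the larger of the two black axle clips out of the wooden block and push it, legs down, side-on over the free end of the paper-roll holder's axle into the axle's groove until it snaps fully home, then let go and leave it there with its tab upright. Find the groove by eye or with a light touch and push gently, never forcing the clip; leave the small clip and everything else on the bench as they are.

Things in the scene. Friction and masses are not known exactly. Their poses are not given: they have to be found in the camera images.
- clip_tab (a point): The clip to fit: black nylon snap-in axle clip, an upside-down U, 8 mm thick, with a flat ribbed tab on top; the larger of the two clips in the block. Point: centre of the tab (18 mm wide, 8 thick, 34 tall). Axes: x across the legs (tab width), y through the thickness (along the axle when fitted), z up the tab. Seated, this point is 33 mm straight above the axle line. Mass about 50 g.
- clip_mouth (a point): Point in the clip's mouth, 33 mm below the tab's centre; on the axle line when seated. A cross-bar 36 mm wide spans 8 to 16 mm above it; two legs, 32 mm apart outside, reach 10.5 mm below it. Round inward noses on the legs, 12 mm apart and 6 mm below this point, spring apart 3 mm each to snap past the 16 mm groove core: up to about 10 N of push, then it lets go and the bar lands on the core.
- axle_root (a point): Point on the roll holder: on the axle's centre line in the outer face of the outer upright, 100 mm above the bench. Axes: -y runs along the axle to its free end, x level across it, z up. The free end is 24 mm thick with one groove 11 mm wide, core 16 mm. The axle may sit anywhere in a 26 mm range, not measured: the groove's middle is 24 to 50 mm out along -y, the axle's end 20.5 mm farther.
- stand: Roll holder fixed on the bench: plywood base 150 x 210 x 16 mm, two uprights 60 mm wide ending 16 mm above the axle line, a 72 mm paper roll between them, a level steel axle through both. Origin on the bench under axle_root, same axes. The axle yields downwards about 1 mm per 6 N and springs back, and is held lengthwise by about 14 N of friction.
- groove_range (a point): Second point of the roll holder, on the axle line 37 mm out from the upright (middle of the range where the groove may be). To feel for the groove: resting lightly on the full 24 mm, the clip's tab centre stands 51 mm above the axle line and the clip cannot be pushed on; in the groove it first touches at about 45 mm, so a light press while sliding along meets nothing there.
- block: The wooden storage block, fixed on the bench, 75 x 126 x 30 mm, with three slots 34 x 10 mm, 15 mm deep, long side along its x, spaced 38 mm along its y. Origin: centre of its underside. The clips stand loosely (about 1 mm) upright, legs down, in the two end slots, which way round varies; the middle slot is empty. They lift straight out.
- small_clip: The other, smaller clip, same black nylon, for a thinner axle; tab 12 mm wide, its top at about 57 mm above the bench (the larger clip's: 75 mm). Origin 25 mm above the bench. To be left in its slot.
- tape: Bystander: roll of tape lying flat, 96 mm across, 24 mm high; origin at its underside.
- cup: Bystander: white ceramic cup, 72 mm across, 95 mm high; origin at its underside.
- glue: Bystander: white plastic glue bottle, 52 mm across, 140 mm high; origin at its underside.
- jar: Bystander: glass jar with a steel lid, 68 mm across, 80 mm high; origin at its underside.
- driver: Bystander: screwdriver lying on the bench; its x runs along it.
- rule: Bystander: flat aluminium rule, 300 x 30 x 4 mm; origin at its underside.
- washer: Bystander: loose steel washer, 40 mm across, 4 mm thick; origin at its underside.
- tin: Bystander: closed flat metal tin, 100 x 70 x 30 mm; origin at its underside.

How it is judged:
By the outcome, as a careful person would: the job done as asked, in the order asked, and still so for the second after the job is handed in, with the robot touching nothing.
It also fails if it takes over 61 s, if anything falls off the work surface, if the arm or the gripper's body presses on something with over 40 N, if the wrist force passes 120 N, or if a joint passes its speed limit or range.

ROBOT

A 6-joint arm with a two-finger parallel gripper is mounted at the origin on the work surface. World frame = base frame: x ahead of the robot, y to its left, z up, the work surface at z = 0. Lengths are in m, angles in rad, forces in N, time in s.
With the tool pointing down it reaches from about 0.325 to 0.9 m from the base axis. Payload 6.1 kg.
Tool frame: the origin (TCP) lies at the very end of the fingers, on their centre line; the grasp point (between the pads) lies arm.grip_point_offset behind it (arm.grip_point_offset is the distance from the TCP to the grasp point, in m); x points along the fingers, z is the direction in which the jaws open and shut, and the axes are right-handed (so a half turn about x gives the same grasp; the last joint's range is limited). The gripper opens to 85 mm and grips with 20 to 120 N. Pads are 22 mm wide; open, the fingers measure 114 mm over their backs; the gripper's body (76 mm by 85 mm) begins 54 mm behind the grasp point. The pads swing forward as they close: fully open they stand 13 mm farther back than shut.
Start: joints at [1.124, 0.22, 1.526, -0, 1.395, -0.126], TCP at [0.197, 0.593, 0.231] pointing down, gripper open.
Joint ranges: [-2.98, 2.98], [-0.91, 2.08], [0.09, 2.57], [-1.24, 4.39], [0.2, 2.65], [-2.68, 2.68]. Speed limits (rad/s): [2.57, 2.57, 3.01, 3.14, 3.14, 3.14].

INTERFACE

Orientations are given as a unit quaternion [w, x, y, z].
In Python, from workcell import arm, vision gives the robot as it stands.
- The arm moves only by the shell command python3 -m handwheel 'ROWS' [OPENING] [FORCE]. ROWS is JSON, a list of rows, each a list of 4 numbers: the shift along the tool's x, y, z in mm, then the turn about the tool's x in degrees. A call has 1 to 12 rows; each row shifts and turns the commanded pose from where the row before left it, along the tool's axes as they then stand; what a row does not reach is not made up. A row lasts 1/10 s, in which the tool goes at most 50 mm and 8.59 degrees, less where a joint would pass 70% of its speed; a pose out of reach is approached as far as the arm can. A call with a gripper value outside its range is refused whole. OPENING is the closure, from -1 (fully open) to 1 (shut), so that 0 is half open, set as the call begins (- or left out, the last holds). The fingers move at their own pace and stop on an object; FORCE is the grip in N (left out, the last holds). Time passes only in rows, so rows that do not move let the fingers close. It gives the time, the measured TCP pose, the force and the opening at its end, in the units of the state.
- arm.sense(): the state, without advancing time (a new reading comes with each control period).
- vision.capture(name): name is "side" or "top"; returns the picture (384x512x3 uint8, red, green, blue); there is no depth.
- vision.camera_params(name): a dict with "fx", "fy", "cx", "cy" (pixels), "view" (4x4, takes a point from world to camera coordinates). Camera axes: x right, y up, looking along -z (the intrinsics and any distortion apply to the point x, -y, -z); pixel columns grow to the right and rows downward; lengths in m; the calibration is good to about 2 mm. A picture is of the moment at which its call begins. camera_params takes no time and is no camera call.
- arm.hand_in(): hands the job in, once; it reports no verdict.
The state is a dict: "time": time; "joint_positions": joint angles; "qd": joint speeds; "tau": joint torques, N m; "position": TCP position; "orientation": TCP orientation; "wrist_force": force on the tool from outside, world axes, zero at the start; "moment": the same for the moment, N m; "width": opening from 0.0 (shut) to 1.0 (fully open).
Only numpy, scipy, OpenCV 4.12 (cv2) and the standard library are available. Lean on these libraries where they do the work, as an engineer would, in place of code of your own. Each camera call takes 0.05 s, during which the arm holds its last target.

## Working session

There is one attempt and no reset: what is moved stays moved. The work goes in short steps, Python scripts to look and compute and a shell command to move; the robot and the scene stay as the last step left them, time stands still between calls to the robot, and variables do not carry over. Pictures are saved under pics/ and viewed, and the job is handed in when it is done.

```bash
mkdir -p pics; ls; python3 - <<'E'
from workcell import arm, vision
import cv2
print(arm.sense()); print(arm.grip_point_offset)
for n in("side","top"):
    im=vision.capture(n); cv2.imwrite(f"pics/{n}0.png",cv2.resize(im[:,:,::-1],(800,600),interpolation=cv2.INTER_CUBIC)); cv2.imwrite(f"{n}0_raw.png",im[:,:,::-1])
    print({k:(v.tolist() if hasattr(v,'tolist') else v) for k,v in vision.camera_params(n).items()})
E
```

```text
pics
{'time': 0.0, 'joint_positions': array([ 1.12389355e+00,  2.21223208e-01,  1.52760514e+00,  1.13963198e-05,
        1.39470517e+00, -1.26105828e-01]), 'qd': array([-0.00022124, -0.00186373,  0.00157441, -0.00131009, -0.00085655,
       -0.00218986]), 'tau': array([ 2.42165024e-04, -4.96896064e+01, -3.89393306e+01, -2.06624254e-04,
        1.11128381e-02,  1.98689526e-05]), 'position': array([0.19681781, 0.59256627, 0.23020421]), 'orientation': array([ 0.57283334, -0.41405013,  0.57404225,  0.41340047]), 'wrist_force': array([-1.05418461,  0.3682671 ,  0.09222271]), 'moment': array([ 0.00612921, -0.03922713, -0.0654689 ]), 'width': 0.9977097442702733}
0.0187
{'fx': 357.5490392185836, 'fy': 357.5490392185836, 'cx': 259.622278831747, 'cy': 189.08492173422135, 'view': [[0.9537016607642337, -0.30037168601568087, 0.015165503474644567, -0.5455877647595349], [0.13447366345467804, 0.4709816280104042, 0.8718332064757267, -0.13964464105252986], [-0.26901668366965686, -0.8294294161149376, 0.489568041839552, -1.325702154669586], [0.0, 0.0, 0.0, 1.0]]}
{'fx': 411.7873893140451, 'fy': 411.7873893140451, 'cx': 254.1581982891042, 'cy': 187.10261425254598, 'view': [[0.0006320683284262521, -0.999989388406608, -0.004563284322269969, -0.08012206999054568], [0.9878687956081966, -8.423643269607684e-05, 0.1552908096695809, -0.5623700704447433], [-0.1552895461814439, -0.004606080589946427, 0.9878582595030323, -1.3978981797589949], [0.0, 0.0, 0.0, 1.0]]}
```

View pics/side0.png

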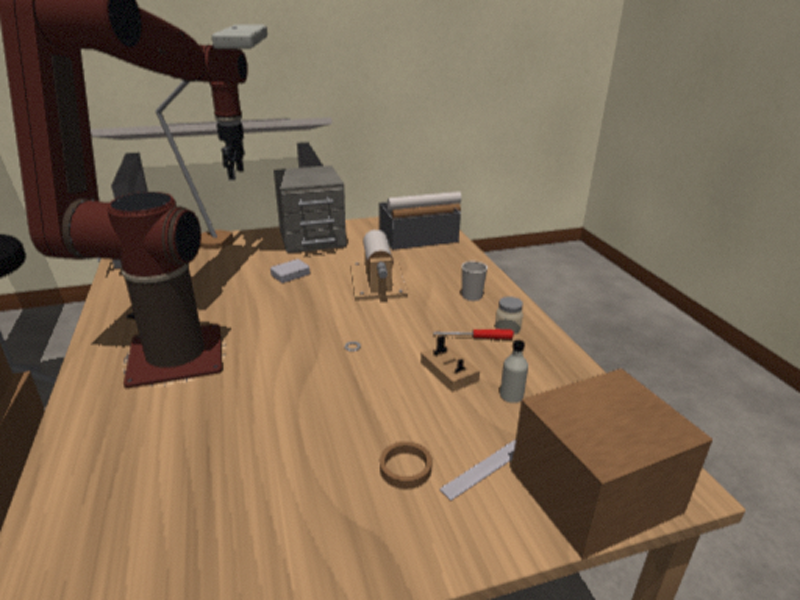

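View pics/top0.png

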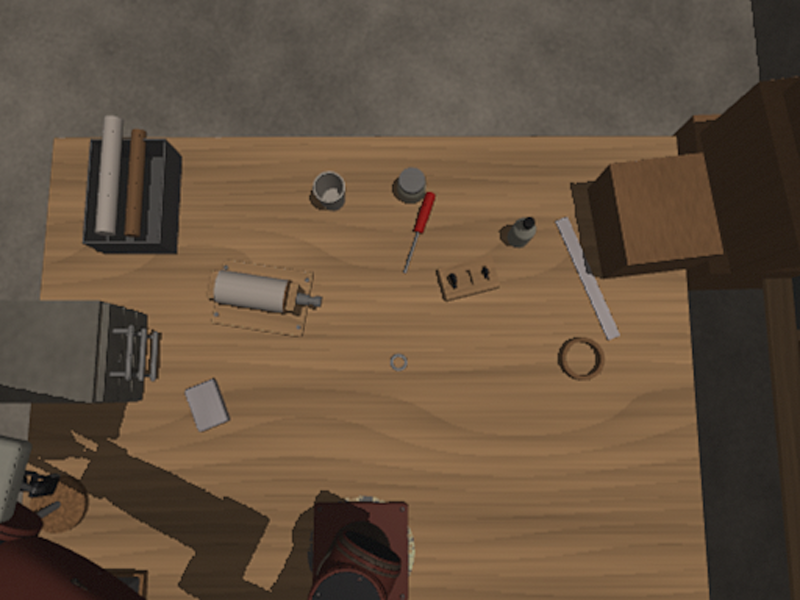

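The side view shows the block at about (450,366), with the taller clip at (440,345). The stand is at about (380,275), with its axle end toward the camera. In the top view the block is at (467,281), the large clip at (453,281), and the axle's free end at (318,301). I'll zoom in on those.

```bash
python3 - <<'E'
import cv2,numpy as np
def crop(n,x0,y0,w,h,s):
    im=cv2.imread(f"{n}0_raw.png")[y0:y0+h,x0:x0+w]; return cv2.resize(im,None,fx=s,fy=s,interpolation=cv2.INTER_CUBIC)
cv2.imwrite("pics/t_block.png",crop("top",272,160,56,40,12))
cv2.imwrite("pics/t_stand.png",crop("top",130,160,80,60,10))
cv2.imwrite("pics/s_block.png",crop("side",260,205,60,50,12))
cv2.imwrite("pics/s_stand.png",crop("side",215,140,60,56,10))
E
```

```text
(no output)
```

View pics/t_block.png

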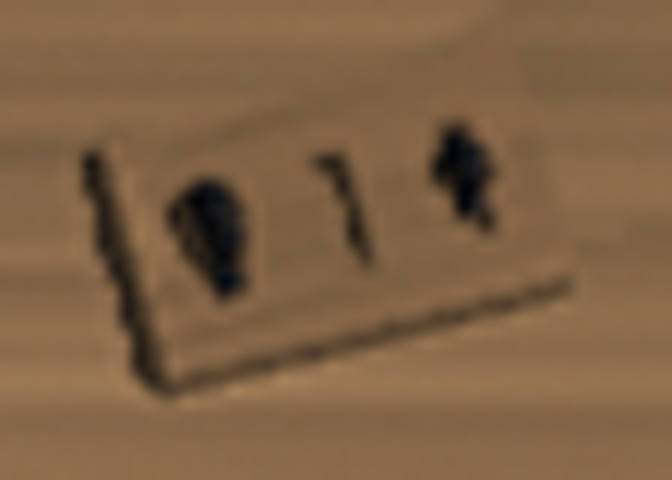

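View pics/t_stand.png

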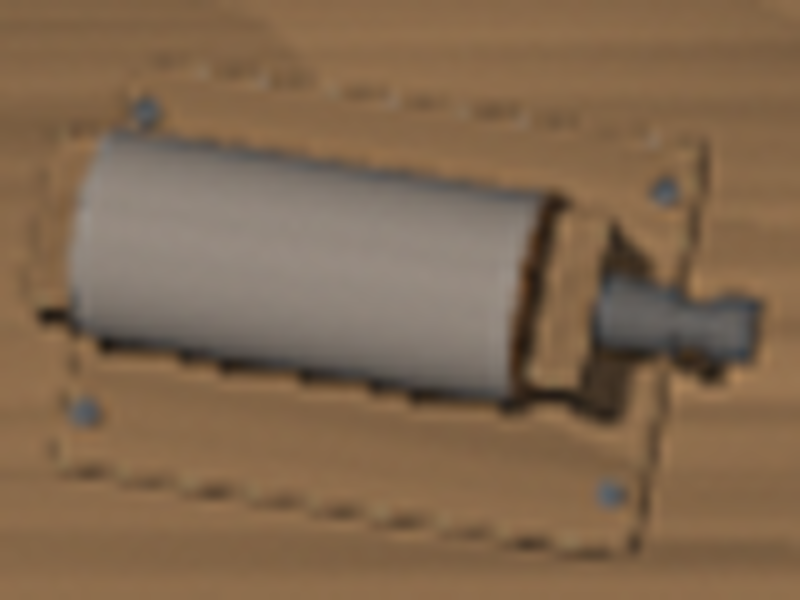

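View pics/s_block.png

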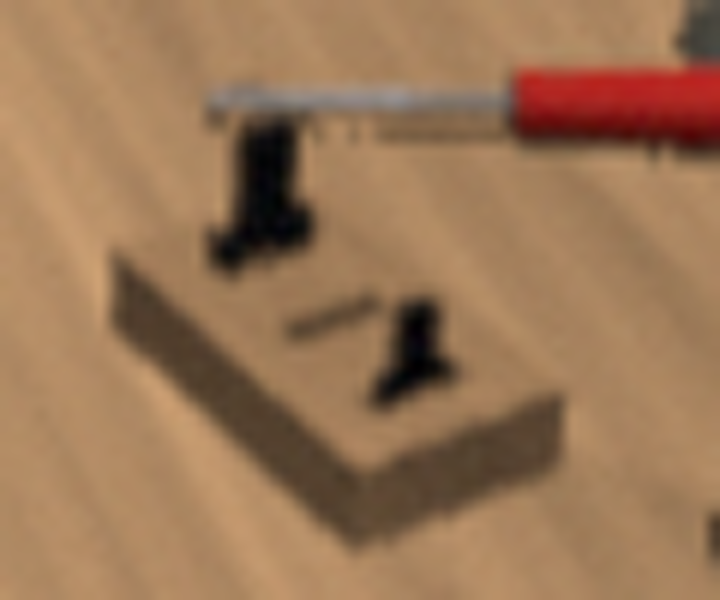

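View pics/s_stand.png

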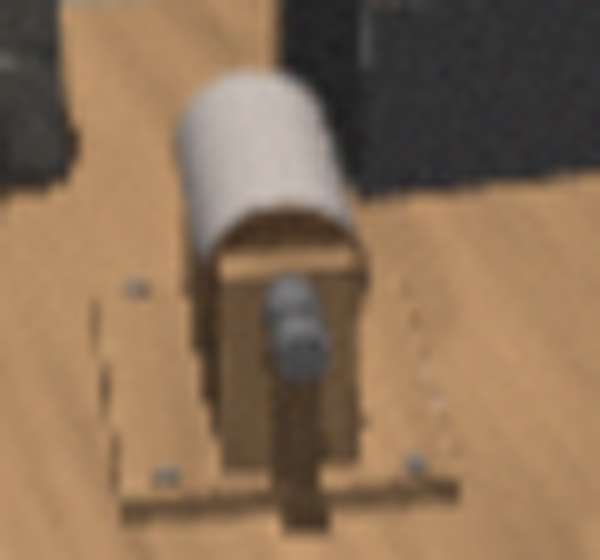

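```bash
cat > h.py <<'E'
import numpy as np, cv2
from workcell import arm, vision
P={n:vision.camera_params(n) for n in("side","top")}
def proj(n,p):
    q=np.atleast_2d(p); V=np.array(P[n]["view"]); c=q@V[:3,:3].T+V[:3,3]
    return np.c_[P[n]["cx"]+P[n]["fx"]*c[:,0]/-c[:,2], P[n]["cy"]-P[n]["fy"]*c[:,1]/-c[:,2]]
def back(n,uv,z):
    V=np.array(P[n]["view"]); R=V[:3,:3]; o=-R.T@V[:3,3]
    d=R.T@np.array([(uv[0]-P[n]["cx"])/P[n]["fx"],-(uv[1]-P[n]["cy"])/P[n]["fy"],-1.])
    return o+d*(z-o[2])/d[2]
C={"tb":("top",272,160,12),"ts":("top",130,160,10),"sb":("side",260,205,12),"ss":("side",215,140,10)}
def raw(c,x,y):
    n,a,b,s=C[c]; return n,(a+(x+.5)/s-.5,b+(y+.5)/s-.5)
def B(c,x,y,z):
    n,uv=raw(c,x,y); return back(n,uv,z)
E
python3 - <<'E'
from h import *
np.set_printoptions(precision=4,suppress=True)
for l,a in [("sb left top",("sb",115,255,.03)),("sb near top",("sb",363,470,.03)),("sb right top",("sb",560,402,.03)),("sb near bot",("sb",355,545,0)),("sb slot mid",("sb",333,318,.03)),
 ("sb tabtop",("sb",270,125,.0755)),("tb slot mid",("tb",345,210,.03)),("tb tabtop",("tb",208,200,.0755)),("tb cornerBL",("tb",165,390,.0)),("tb BR",("tb",572,287,.0)),
 ("ts end",("ts",757,330,.1)),("ts groove",("ts",690,318,.1)),("ts root",("ts",605,312,.1)),
 ("ss end",("ss",305,352,.1)),("ss upright top mid",("ss",290,270,.116)),
 ("ts rollR top",("ts",515,300,.136)),("ts rollL",("ts",90,235,.136))]:
    print(l,B(*a))
E
```

```text
sb left top [ 0.5456 -0.197   0.03  ]
sb near top [ 0.5789 -0.3153  0.03  ]
sb right top [ 0.6451 -0.302   0.03  ]
sb near bot [ 0.5799 -0.3113  0.    ]
sb slot mid [ 0.5972 -0.2455  0.03  ]
sb tabtop [ 0.5894 -0.2075  0.0755]
tb slot mid [ 0.6007 -0.2435  0.03  ]
tb tabtop [ 0.5953 -0.1994  0.0755]
tb cornerBL [ 0.5513 -0.1919  0.    ]
tb BR [ 0.5826 -0.3146  0.    ]
ts end [0.535 0.084 0.1  ]
ts groove [0.5391 0.1066 0.1   ]
ts root [0.5412 0.1352 0.1   ]
ss end [0.5338 0.086  0.1   ]
ss upright top mid [0.5398 0.1315 0.116 ]
ts rollR top [0.5398 0.1589 0.136 ]
ts rollL [0.5614 0.2992 0.136 ]
```

```bash
cat > ov.py <<'E'
from h import *
def Rz(a): c,s=np.cos(a),np.sin(a); return np.array([[c,-s,0],[s,c,0],[0,0,1]])
def box(x0,x1,y0,y1,z0,z1):
    p=[(x,y,z) for x in(x0,x1) for y in(y0,y1) for z in(z0,z1)]
    return [(np.array(p[i]),np.array(p[j])) for i in range(8) for j in range(i) if bin(i^j).count("1")==1]
def circ(r,y,cz):
    t=np.linspace(0,2*np.pi,25); q=np.c_[r*np.cos(t),0*t+y,cz+r*np.sin(t)]; return list(zip(q[:-1],q[1:]))
def block(x,y,a):
    L=[]
    for s in(38,): L+=box(-9,9,s-4,s+4,41.5,75.5)+box(-18,18,s-4,s+4,33.5,41.5)
    L+=box(-17,17,-5,5,30,30)+box(-37.5,37.5,-63,63,0,30)
    return [[Rz(a)@p/1e3+[x,y,0] for p in l] for l in L]
def stand(x,y,a,g):
    L=box(-30,30,0,16,16,116)
    for r,yy in((12,-g-20.5),(12,-g-5.5),(8,-g-5.5),(8,-g+5.5),(12,-g+5.5),(12,0)): L+=circ(r,yy,100)
    return [[Rz(a)@p/1e3+[x,y,0] for p in l] for l in L]
def draw(im,n,lines,x0,y0,w,h,s,col=(0,255,0)):
    o=cv2.resize(im[y0:y0+h,x0:x0+w],None,fx=s,fy=s,interpolation=cv2.INTER_CUBIC)
    for a,b in lines:
        q=(proj(n,np.array([a,b]))-[x0,y0]+.5)*s-.5
        cv2.line(o,*[tuple(int(v) for v in np.round(r)) for r in q],col,1,cv2.LINE_AA)
    return o
E
cat > fit.py <<'E'
import sys; from ov import *
bl=eval(sys.argv[1]); st=eval(sys.argv[2])
T=cv2.imread("top0_raw.png");S=cv2.imread("side0_raw.png")
b=block(*bl); s=stand(*st)
a1=draw(T,"top",b,272,160,50,38,8);a2=draw(S,"side",b,262,205,50,46,8)
c1=draw(T,"top",s,160,165,50,38,8);c2=draw(S,"side",s,222,150,50,46,8)
cv2.imwrite("pics/"+sys.argv[3],np.vstack([np.hstack([a1[:300],c1[:300]]),np.hstack([a2[:300],c2[:300]])]))
E
python3 fit.py '(0.5985,-0.2445,np.radians(14.5))' '(0.5415,.1345,np.radians(-8.5),29)' fit1.png
```

```text
(no output)
```

View pics/fit1.png

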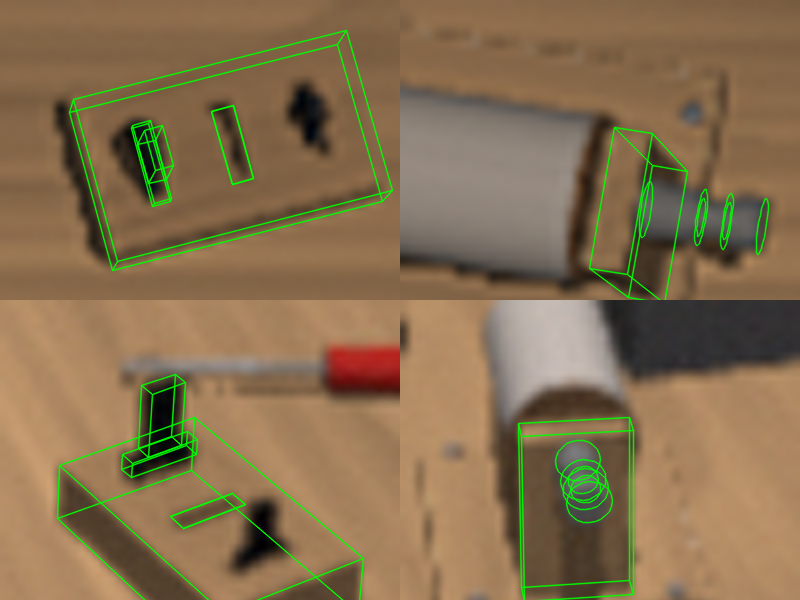

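The wireframe agrees with both views to within about 1 px, with the groove roughly 29 mm out. Before leaving the start pose I need to check the clutter around it: the lamp and the cabinet.

```bash
python3 - <<'E'
from h import *
np.set_printoptions(precision=3,suppress=True)
T=cv2.imread("top0_raw.png");S=cv2.imread("side0_raw.png")
tc=np.array([[0.1968,.5926,.2302],[.1968,.5926,.38]])
print(proj("top",tc),proj("side",tc))
print("lampbase top",back("top",(38,320),0),"side",back("side",(148,152),0))
print("cab front bottom side L,R",back("side",(184,158),0),back("side",(221,157),0))
print("cab top view edge, z=0",back("top",(90,258),0),back("top",(70,258),.2),back("top",(68,195),.2))
a=cv2.resize(T[180:384,0:200],(784,800*204//204))[:600]
cv2.imwrite("pics/tl.png",cv2.resize(T[184:384,0:200],(600,600),interpolation=cv2.INTER_CUBIC))
cv2.imwrite("pics/sl.png",cv2.resize(S[0:180,0:240],(800,600),interpolation=cv2.INTER_CUBIC))
E
```

```text
[[ 23.72  300.761]
 [ -8.844 307.619]] [[151.306 114.498]
 [147.072  83.523]]
lampbase top [0.106 0.664 0.   ] side [0.154 0.677 0.   ]
cab front bottom side L,R [0.33  0.547 0.   ] [0.518 0.508 0.   ]
cab top view edge, z=0 [0.317 0.498 0.   ] [0.32  0.479 0.2  ] [0.513 0.499 0.2  ]
```

View pics/tl.png

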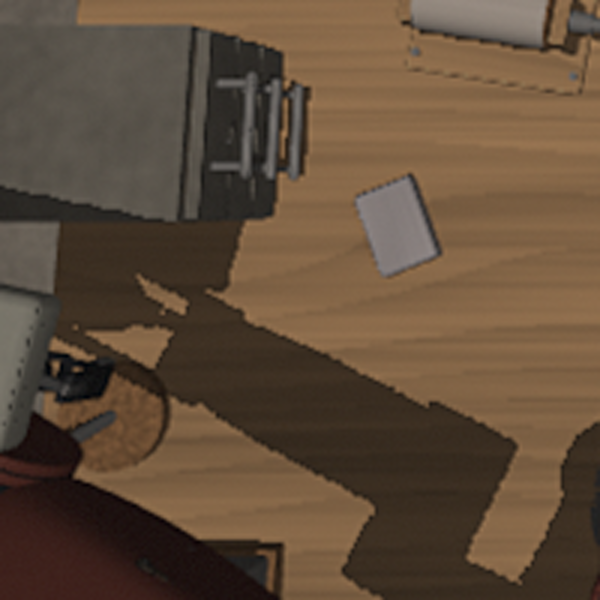

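View pics/sl.png

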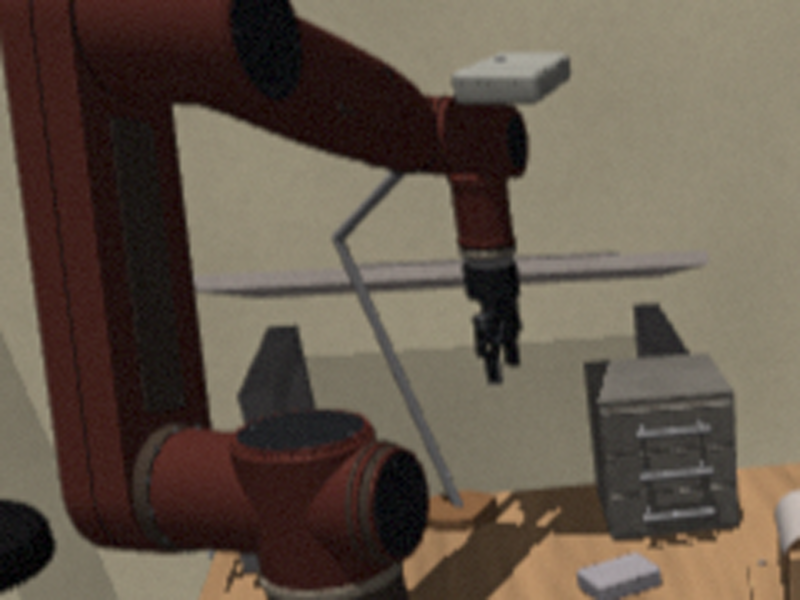

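```bash
python3 - <<'E'
from h import *
np.set_printoptions(precision=3,suppress=True)
# side box right-bottom corner (171,~21); top box right edges (18,284)/( 8,333)
for z in (.45,.5,.55,.6,.65,.7,.75,.8):
    for uv in((171,18),(136,30)):
        p=back("side",uv,z); print(z,p,proj("top",p)[0],end=" | ")
    print()
from workcell import arm
s=arm.sense(); 
from scipy.spatial.transform import Rotation as R
q=s["orientation"]; print(R.from_quat([*q[1:],q[0]]).as_matrix())
for uv in ((102,71),(138,52),(120,70)):
  for z in(.3,.4,.5,.6): p=back("side",uv,z); print(uv,p,proj("top",p)[0])
E
```

```text
0.45 [0.601 3.681 0.45 ] [-1202.515   147.867] | 0.45 [0.18 2.32 0.45] [-742.925  317.927] | 
0.5 [0.538 2.94  0.5  ] [-988.891  168.063] | 0.5 [0.18  1.785 0.5  ] [-563.841  321.532] | 
0.55 [0.474 2.198 0.55 ] [-746.72   190.957] | 0.55 [0.181 1.251 0.55 ] [-363.876  325.558] | 
0.6 [0.41  1.457 0.6  ] [-469.87   217.129] | 0.6 [0.181 0.716 0.6  ] [-139.153  330.082] | 
0.65 [0.347 0.716 0.65 ] [-150.319  247.338] | 0.65 [0.181 0.182 0.65 ] [115.23  335.203] | 
0.7 [ 0.283 -0.026  0.7  ] [222.639 282.596] | 0.7 [ 0.182 -0.353  0.7  ] [405.559 341.048] | 
0.75 [ 0.219 -0.767  0.75 ] [663.614 324.285] | 0.75 [ 0.182 -0.887  0.75 ] [740.033 347.782] | 
0.8 [ 0.156 -1.508  0.8  ] [1193.078  374.338] | 0.8 [ 0.183 -1.422  0.8  ] [1129.549  355.623] | 
[[-0.001 -0.949  0.315]
 [-0.002  0.315  0.949]
 [-1.     0.    -0.002]]
(102, 71) [-0.064  1.372  0.3  ] [-290.898  404.143]
(102, 71) [-0.012  0.835  0.4  ] [-121.838  397.114]
(102, 71) [0.039 0.299 0.5  ] [ 81.828 388.646]
(102, 71) [ 0.091 -0.237  0.6  ] [331.935 378.247]
(138, 52) [0.171 2.123 0.3  ] [-543.42   312.682]
(138, 52) [0.173 1.429 0.4  ] [-346.386  317.863]
(138, 52) [0.176 0.736 0.5  ] [-106.514  324.171]
(138, 52) [0.178 0.043 0.6  ] [191.873 332.018]
(120, 70) [0.046 1.38  0.3  ] [-285.474  361.007]
(120, 70) [0.074 0.842 0.4  ] [-119.37  359.83]
(120, 70) [0.103 0.304 0.5  ] [ 81.648 358.404]
(120, 70) [ 0.131 -0.234  0.6  ] [329.88  356.644]
```

```bash
python3 - <<'E'
from h import *
np.set_printoptions(precision=3,suppress=True)
from scipy.optimize import least_squares
def tri(a,b):
    r=least_squares(lambda p:np.r_[proj("side",p)[0]-a,proj("top",p)[0]-b],[.2,.5,.5]); return r.x,r.fun
T=lambda x,y:(x/3-.33,184+y/3-.33); S=lambda x,y:(x/3.333-.35,y/3.333-.35)
print(tri(S(540,80),T(55,292)),tri(S(455,75),T(18,455)))
print(tri(S(540,102),T(55,292)))
# wrist block: side top right of red wrist (525,110); points on wrist axis above TCP
for z in(.3,.4,.45,.5,.55,.6,.65): print(z,(proj("side",[.197,.593,z])[0]+.35)*3.333)
E
```

```text
(array([0.282, 0.375, 0.653]), array([ 0.536, -0.002, -0.02 ,  0.266])) (array([0.183, 0.386, 0.659]), array([-0.75 , -0.038,  0.007, -0.369]))
(array([0.28 , 0.389, 0.628]), array([ 0.558, -0.002, -0.021,  0.28 ]))
0.3 [499.174 335.693]
0.4 [489.515 265.01 ]
0.45 [484.471 228.096]
0.5 [479.275 190.071]
0.55 [473.92  150.883]
0.6 [468.399 110.478]
0.65 [462.704  68.799]
```

The off-white lamp head hangs at about x 0.18–0.28, y ≥ 0.38, z 0.63–0.66, just above the forearm. I'll drop the arm first and then swing under it at low height, staying clear of the cabinet at x > 0.32, y > 0.46.

```bash
python3 -m handwheel '[[35,0,0,0],[45,0,0,0],[45,0,0,0],[40,0,0,0],[0,0,0,0]]' 0 30
```

```text
time: 0.6
position: [0.1945, 0.5875, 0.0587]
orientation: [0.569, -0.416, 0.578, 0.411]
wrist_force: [-0.1, -0.8, -1.8]
width: 0.497
```

```bash
python3 -m handwheel '[[0,-15,-13,0],[0,-30,-28,0],[0,-30,-29,0],[0,-30,-32,0],[0,-30,-32,0],[0,-30,-31,0],[0,0,0,0]]'
```

```text
time: 1.3
position: [0.3041, 0.3817, 0.0684]
orientation: [0.575, -0.413, 0.574, 0.412]
wrist_force: [-0.7, 1.1, 0.4]
width: 0.503
```

```bash
python3 -m handwheel '[[-10,-25,-30,0],[-10,-25,-30,0],[-10,-25,-30,0],[-10,-25,-30,0],[-10,-25,-30,0],[-10,-20,-40,0],[-10,-20,-40,0],[-10,-20,-40,0],[0,0,0,0]]'
```

```text
time: 2.2
position: [0.3952, 0.0658, 0.1503]
orientation: [0.576, -0.414, 0.573, 0.41]
wrist_force: [1.3, 0.8, 0.6]
width: 0.5
```

```bash
python3 -m handwheel '[[0,-30,-22,0],[0,-30,-22,0],[0,-30,-22,0],[0,-30,-22,0],[0,-30,-22,0],[0,-30,-22,0],[0,-30,-22,0],[0,-30,-22,0],[0,-30,-22,0],[0,0,0,-8.2],[0,0,0,-8.2]]'; python3 -m handwheel '[[0,0,0,-8.2],[0,0,0,-8.2],[0,0,0,0],[0,0,0,0]]'; python3 - <<'E'
from h import *
from scipy.spatial.transform import Rotation as R
s=arm.sense();q=s["orientation"];M=R.from_quat([*q[1:],q[0]]).as_matrix();print(s["position"],M,s["wrist_force"])
d=np.array([.5890,-.2077,.13])-s["position"]; print(M.T@d*1e3, np.degrees(np.arctan2(M[1,2],M[0,2])))
E
```

```text
time: 3.3
position: [0.5874, -0.2031, 0.1474]
orientation: [0.508, -0.493, 0.507, 0.492]
wrist_force: [-0.6, 0.4, -1.4]
width: 0.5
time: 3.7
position: [0.5867, -0.2023, 0.1474]
orientation: [-0.434, 0.559, -0.434, -0.558]
wrist_force: [0.1, -0.1, -0.4]
width: 0.498
[ 0.58671791 -0.20233192  0.14737457] [[ 1.24713907e-03 -9.69224313e-01 -2.46176106e-01]
 [-3.87148284e-04 -2.46176747e-01  9.69224875e-01]
 [-9.99999147e-01 -1.11345155e-03 -6.82250169e-04]] [ 0.11801378 -0.08612985 -0.42420763]
[17.37948066 -0.87101839 -5.75282437] 104.25135200101741
```

```bash
python3 -m handwheel '[[15,-1,-5.7,0],[15,0,0,0],[0,0,0,0],[0,0,0,0]]'; python3 - <<'E'
from ov import *
T=vision.capture("top")[:,:,::-1].copy();S=vision.capture("side")[:,:,::-1].copy()
cv2.imwrite("s1.png",S);cv2.imwrite("t1.png",T)
p=arm.sense()["position"]; print(p)
b=block(.5985,-.2445,np.radians(14.4))
l=b+[[p,p+[0,0,.03]],[p-[.02,0,0],p+[.02,0,0]]]
cv2.imwrite("pics/h1.png",np.hstack([draw(S,"side",[],262,185,50,66,8),draw(S,"side",l,262,185,50,66,8)]))
cv2.imwrite("pics/h1t.png",draw(T,"top",[],262,150,70,54,10))
E
```

```text
time: 4.1
position: [0.5873, -0.208, 0.1146]
orientation: [0.433, -0.558, 0.434, 0.56]
wrist_force: [-0.1, 0.5, -0.2]
width: 0.501
[ 0.58824315 -0.20844918  0.11622755]
```

View pics/h1.png

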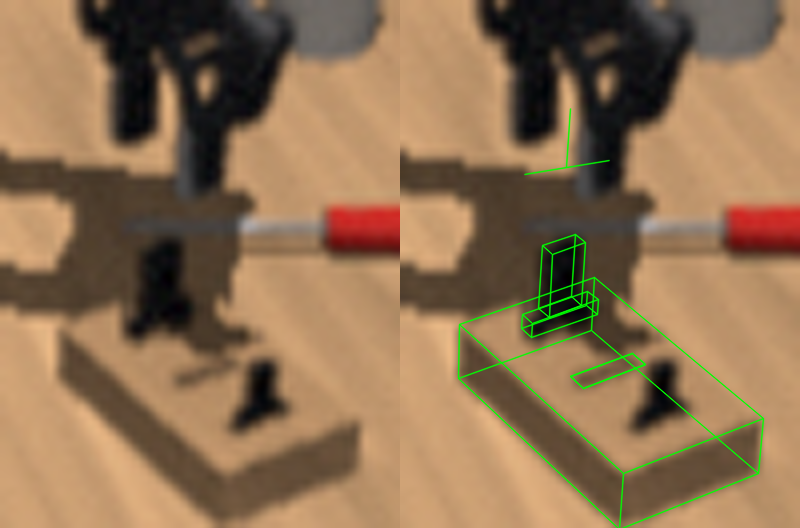

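View pics/h1t.png

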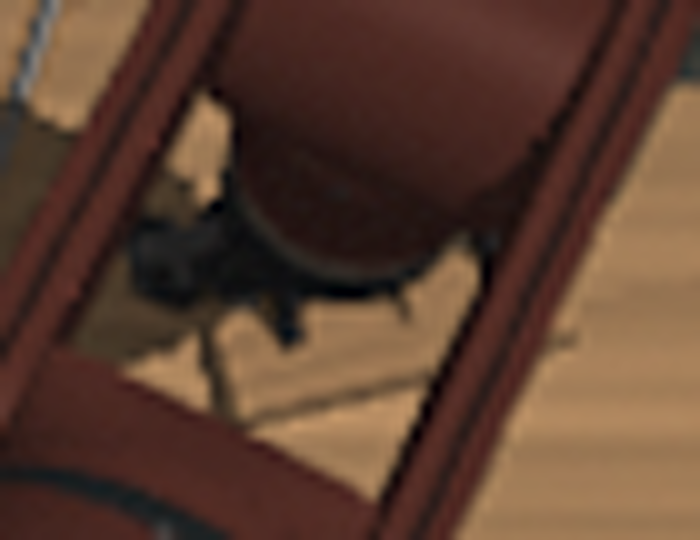

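The side view shows the fingers straddling the large clip: tips at (135,142) and (203,192), tab top at (163,243). The wireframe fits the clip to about 1 mm, so I'll descend and grip.

```bash
python3 -m handwheel '[[25,0,0,0],[25,0,0,0],[15,0,0,0],[7,0,0,0],[0,0,0,0],[0,0,0,0]]'; python3 -m handwheel '[[0,0,0,0],[0,0,0,0],[0,0,0,0],[0,0,0,0],[0,0,0,0],[0,0,0,0],[0,0,0,0]]' 1 30;python3 - <<'E'
from ov import *
S=vision.capture("side")[:,:,::-1].copy()
p=arm.sense(); print(p["position"],p["wrist_force"],p["moment"],p["width"])
b=block(.5985,-.2445,np.radians(14.4))
cv2.imwrite("pics/h2.png",np.hstack([draw(S,"side",[],262,185,50,66,8),draw(S,"side",b,262,185,50,66,8)]))
E
```

```text
time: 4.8
position: [0.589, -0.2087, 0.0453]
orientation: [-0.433, 0.559, -0.433, -0.558]
wrist_force: [-0.1, 0.2, -0.6]
width: 0.503
time: 5.5
position: [0.5887, -0.2078, 0.0452]
orientation: [-0.434, 0.559, -0.433, -0.559]
wrist_force: [-0.7, 3.8, 6.0]
width: 0.086
[ 0.58869674 -0.20784596  0.04522353] [-0.79771797  4.39150307  6.26611451] [0.83133608 0.30013853 0.03439095] 0.0887381973092332
```

View pics/h2.png

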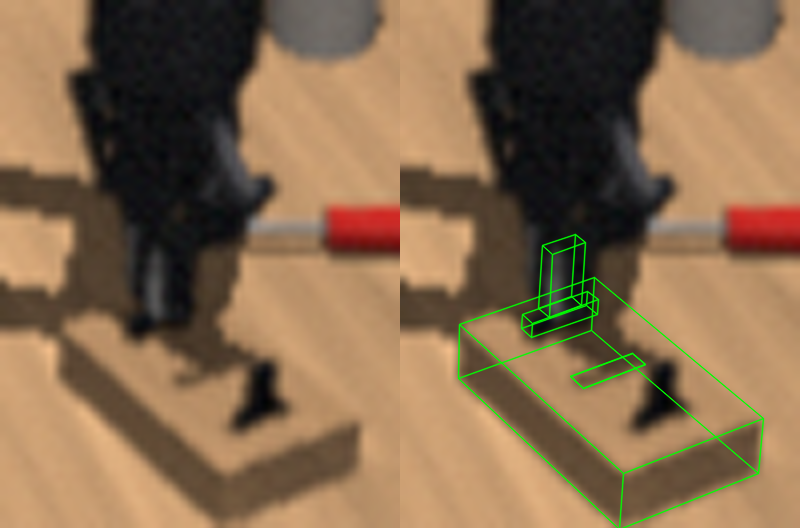

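Gripped, with a jaw width of about 7.5 mm against the 8 mm tab. Lifting straight up.

```bash
python3 -m handwheel '[[-8,0,0,0],[-15,0,0,0],[-25,0,0,0],[-30,0,0,0],[-40,0,0,0],[-40,0,0,0],[0,0,0,0],[0,0,0,0],[0,0,0,0]]' - 40;python3 - <<'E'
from ov import *
S=vision.capture("side")[:,:,::-1].copy()
p=arm.sense(); print(p["position"],p["wrist_force"],p["moment"],p["width"])
cv2.imwrite("pics/h3.png",draw(S,"side",[],252,145,70,66,8))
from scipy.spatial.transform import Rotation as R
q=p["orientation"];M=R.from_quat([*q[1:],q[0]]).as_matrix()
a=np.radians(-8.1); az=np.degrees(np.arctan2(M[1,2],M[0,2])); print("az",az,"want",90-8.1)
g=np.array([.5415,.1345])+.029*np.array([np.sin(a),-np.cos(a)]); print("groove xy",g)
d=np.r_[g,.23]-p["position"]; print(M.T@d*1e3)
E
```

```text
time: 6.45
position: [0.5874, -0.2083, 0.2015]
orientation: [0.433, -0.558, 0.434, 0.559]
wrist_force: [-0.3, -0.2, -0.1]
width: 0.084
[ 0.58719183 -0.2080798   0.20076729] [ 0.64412926  0.13697371 -1.61281419] [ 0.07835527  0.00602194 -0.00287603] 0.08672337629780479
az 104.40912943303805 want 81.9
groove xy [0.53741386 0.10578931]
[-28.77017888 -29.82794422 316.43133319]
```

View pics/h3.png

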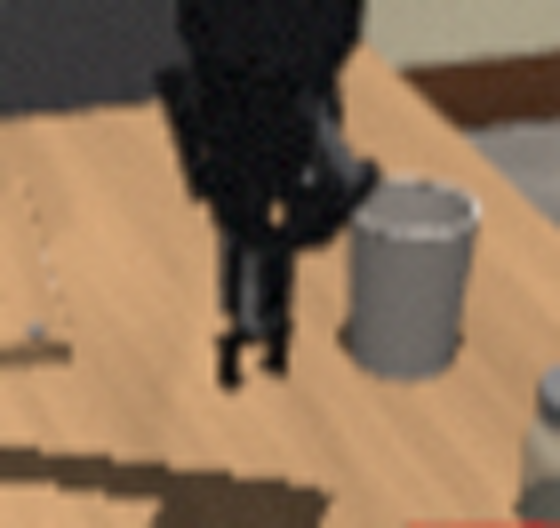

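The clip hangs upright in the jaws, with legs at (232,375) and (280,365). Next I'll turn it to the axle and move over the groove.

```bash
python3 -m handwheel '[[0,0,0,7.5],[0,0,0,7.5],[0,0,0,7.5],[0,6,20,0],[0,12,38,0],[0,12,38,0],[0,12,38,0],[0,12,38,0],[0,12,38,0],[0,12,38,0],[0,12,36,0]]';python3 -m handwheel '[[10,6,20,0],[10,0,0,0],[0,0,0,0],[0,0,0,0]]';cat > st.py <<'E'
from ov import *
from scipy.spatial.transform import Rotation as R
np.set_printoptions(precision=4,suppress=True)
ROOT=np.array([.5415,.1345]); A=np.radians(-8.1)
def stat():
    p=arm.sense();q=p["orientation"];M=R.from_quat([*q[1:],q[0]]).as_matrix()
    az=np.degrees(np.arctan2(M[1,2],M[0,2]))
    e=p["position"][:2]-ROOT
    print("t",round(p["time"],2),"pos",p["position"],"az",round(az,2),"out along -y mm",1e3*e@[np.sin(A),-np.cos(A)],"across x mm",1e3*e@[np.cos(A),np.sin(A)],"F",p["wrist_force"],"w",round(p["width"],3),"tooldown",M[:,0])
    return p,M
E
python3 - <<'E'
from st import *
S=vision.capture("side")[:,:,::-1].copy();T=vision.capture("top")[:,:,::-1].copy()
stat()
s=stand(.5415,.1345,np.radians(-8.1),29)
cv2.imwrite("pics/h4.png",np.hstack([draw(S,"side",[],218,125,50,66,8),draw(S,"side",s,218,125,50,66,8)]))
cv2.imwrite("pics/h4t.png",draw(T,"top",[],150,160,70,50,10))
cv2.imwrite("s4.png",S)
E
```

```text
time: 7.6
position: [0.5372, 0.0879, 0.2011]
orientation: [0.533, -0.464, 0.534, 0.465]
wrist_force: [0.6, 0.1, -0.7]
width: 0.085
time: 8.0
position: [0.5353, 0.1055, 0.1814]
orientation: [0.533, -0.463, 0.534, 0.464]
wrist_force: [0.3, -0.8, -0.6]
width: 0.086
t 8.1 pos [0.5362 0.1052 0.1824] az 81.87 out along -y mm 29.786251330965644 across x mm -1.1347877189876217 F [ 0.7001 -0.2131  0.3741] w 0.087 tooldown [ 0.     -0.0002 -1.    ]
```

View pics/h4.png

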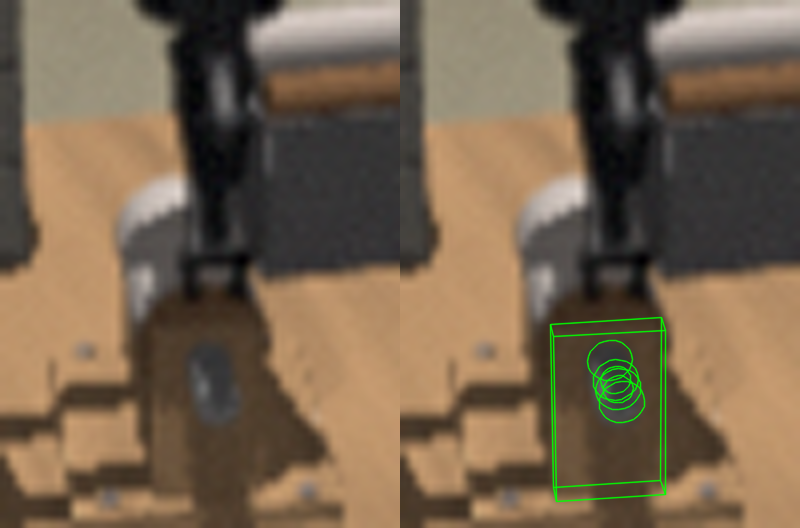

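View pics/h4t.png

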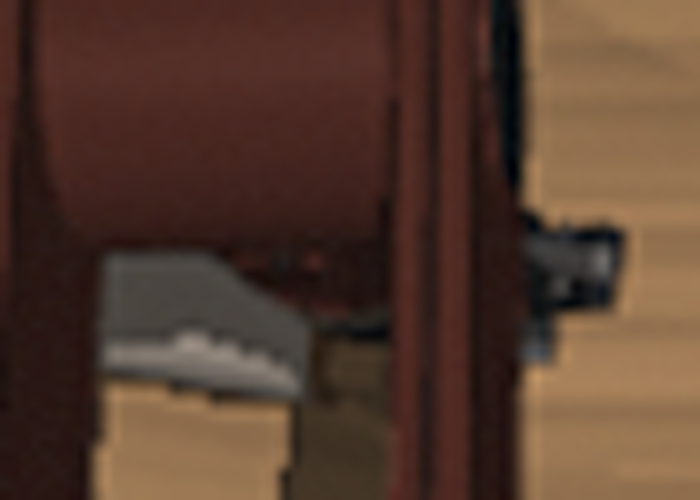

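```bash
python3 - <<'E'
from st import *
S0=cv2.imread("side0_raw.png").astype(int);T0=cv2.imread("top0_raw.png").astype(int);S4=cv2.imread("s4.png").astype(int)
# warmth R-B
w=S0[:,:,2]-S0[:,:,0]; print("side warm"); 
for v in range(165,182): print(v,w[v,235:256])
w=T0[:,:,2]-T0[:,:,0]; print("top warm cols 186..209 rows 184..202")
for v in range(184,203): print(v,w[v,186:210])
print("gray s4")
g=S4.sum(2)//3
for v in range(154,164): print(v,g[v,236:256])
p,M=stat()
m=p["position"]-[0,0,.0195]
ax=Rz(A)@np.array([1,0,0])
for h in(-10.5,0,12): 
    for s in(-16,16): print(h,s,proj("side",m+ax*s/1e3+[0,0,h/1e3]))
for g in(0,25,29,49.5): print(g,proj("side",np.r_[ROOT+g/1e3*np.array([np.sin(A),-np.cos(A)]),.1]),proj("top",np.r_[ROOT+g/1e3*np.array([np.sin(A),-np.cos(A)]),.1]))
E
```

```text
side warm
165 [20 34 58 58 60 60 63 62 64 63 65 67 67 67 69 54 57 71 74 72 74]
166 [29 42 74 76 75 72 69 68 64 67 67 63 65 66 65 52 51 73 75 75 74]
167 [33 38 66 68 66 61 59 46 26 31 39 42 45 44 42 40 39 70 77 79 74]
168 [34 33 46 46 44 45 34 11  1  5 11 28 42 45 44 40 43 74 77 79 72]
169 [36 32 46 43 42 44 21  3  1 -1  1 14 40 47 44 44 57 75 76 76 70]
170 [36 34 45 45 44 44 16  2  2  2  1  7 37 46 45 45 67 76 77 77 78]
171 [30 34 44 44 45 42 16  1  2  2  1  2 31 46 43 47 72 77 77 75 80]
172 [32 33 45 43 43 44 23  6 -1  2  2  3 21 44 44 54 78 79 78 76 74]
173 [28 32 42 45 43 46 32  5  0  2  1  2 16 40 46 54 76 78 78 77 77]
174 [28 31 44 46 42 45 35  7  1  0 -1 -2 10 39 43 53 78 80 78 77 74]
175 [36 29 44 44 43 44 36 12  3  0 -1 -1  9 39 45 55 77 81 81 78 78]
176 [42 30 46 45 43 42 36 21  4 -1  1  1 16 39 46 54 79 82 78 78 76]
177 [43 31 44 47 45 45 39 32  9  6  6  8 30 46 45 53 78 82 79 78 76]
178 [43 30 47 43 43 44 44 34 27 23 22 26 42 46 44 51 79 81 79 78 77]
179 [43 31 45 46 44 44 47 33 31 35 32 32 44 43 45 44 79 81 81 79 77]
180 [57 36 44 44 43 45 46 33 31 37 32 31 42 47 43 45 78
[... 2239 characters left out ...]
 45  40  26  24  39  43  41  34  31  28  59 108 135 139 135
 135 136]
163 [ 87  50  44  47  43  42  43  43  49  45  47  44  44  47  83 131 139 137
 137 138]
t 8.1 pos [0.5362 0.1052 0.1824] az 81.87 out along -y mm 29.786251330965644 across x mm -1.1347877189876217 F [ 0.7001 -0.2131  0.3741] w 0.087 tooldown [ 0.     -0.0002 -1.    ]
-10.5 -16 [[240.4677 161.5928]]
-10.5 16 [[248.1305 161.1669]]
0 -16 [[240.4395 159.278 ]]
0 16 [[248.129  158.8581]]
12 -16 [[240.4071 156.6126]]
12 16 [[248.1273 156.1997]]
0 [[243.7627 169.5748]] [[190.259  190.6501]]
25 [[244.5008 172.1655]] [[197.5964 191.6871]]
29 [[244.6208 172.5868]] [[198.771  191.8532]]
49.5 [[245.2447 174.7767]] [[204.7938 192.7044]]
```

Measured against the gripper in the same side view, the axle lines up to about 1 mm. The top view puts the groove about 30 mm out, and I'm at 29.8. Now I'll go down carefully and watch the force: about 0.1375 TCP height means the clip is on the full diameter, about 0.1315 means it's in the groove.

```bash
python3 -m handwheel '[[15,0,0,0],[12,0,0,0],[8,0,0,0],[0,0,0,0],[0,0,0,0]]'; python3 -c "from st import *;stat()"; python3 -m handwheel '[[2,0,0,0],[0,0,0,0],[2,0,0,0],[0,0,0,0]]';python3 -m handwheel '[[1.5,0,0,0],[0,0,0,0]]'; python3 -m handwheel '[[1.5,0,0,0],[0,0,0,0]]'
```

```text
time: 8.6
position: [0.5357, 0.106, 0.1468]
orientation: [0.534, -0.463, 0.534, 0.464]
wrist_force: [0.2, -0.0, -0.2]
width: 0.088
t 8.6 pos [0.5357 0.106  0.1468] az 81.91 out along -y mm 29.023205969120536 across x mm -1.733672204387805 F [ 0.1696 -0.0087 -0.2156] w 0.088 tooldown [-0.0009 -0.     -1.    ]
time: 9.0
position: [0.5359, 0.1061, 0.1433]
orientation: [0.534, -0.464, 0.534, 0.464]
wrist_force: [0.1, -0.4, -1.1]
width: 0.086
time: 9.2
position: [0.5358, 0.1061, 0.1416]
orientation: [0.534, -0.463, 0.534, 0.464]
wrist_force: [0.4, 0.4, -1.0]
width: 0.088
time: 9.4
position: [0.5358, 0.1061, 0.1401]
orientation: [0.534, -0.463, 0.534, 0.464]
wrist_force: [-0.1, -1.0, 0.1]
width: 0.087
```

```bash
python3 -m handwheel '[[1,0,-1,0],[0,0,0,0]]'; python3 -m handwheel '[[1,0,0,0],[0,0,0,0]]'; python3 -m handwheel '[[1,0,0,0],[0,0,0,0]]';python3 -m handwheel '[[1,0,0,0],[0,0,0,0]]'; python3 -c "from st import *;stat()"
```

```text
time: 9.6
position: [0.5357, 0.105, 0.1392]
orientation: [0.534, -0.463, 0.534, 0.464]
wrist_force: [-0.9, -0.2, -0.1]
width: 0.087
time: 9.8
position: [0.5357, 0.1051, 0.1382]
orientation: [0.534, -0.463, 0.534, 0.464]
wrist_force: [0.9, 0.2, 0.7]
width: 0.085
time: 10.0
position: [0.5357, 0.1051, 0.1372]
orientation: [0.534, -0.463, 0.534, 0.464]
wrist_force: [0.3, 0.4, 0.2]
width: 0.086
time: 10.2
position: [0.5357, 0.1051, 0.1361]
orientation: [0.534, -0.463, 0.534, 0.464]
wrist_force: [-1.0, -0.0, 0.3]
width: 0.086
t 10.2 pos [0.5357 0.1051 0.1361] az 81.92 out along -y mm 29.926858790881685 across x mm -1.6142951644022885 F [-0.9558 -0.0105  0.2558] w 0.086 tooldown [-0.0002 -0.     -1.    ]
```

```bash
for i in 1; do python3 -m handwheel '[[1,0,0,0],[0,0,0,0]]'; done; python3 -m handwheel '[[1,0,0,0],[0,0,0,0]]';python3 -m handwheel '[[1,0,0,0],[0,0,0,0]]'; python3 -c "
from st import *
stat()
S=vision.capture('side')[:,:,::-1].copy();cv2.imwrite('pics/h5.png',draw(S,'side',[],218,125,60,66,9))"
```

```text
time: 10.4
position: [0.5357, 0.1051, 0.1351]
orientation: [0.534, -0.463, 0.534, 0.464]
wrist_force: [-0.0, -0.3, -0.6]
width: 0.084
time: 10.6
position: [0.5357, 0.1051, 0.1341]
orientation: [0.534, -0.463, 0.534, 0.464]
wrist_force: [-0.3, 0.6, -1.3]
width: 0.086
time: 10.8
position: [0.5357, 0.1051, 0.1332]
orientation: [0.534, -0.463, 0.534, 0.464]
wrist_force: [0.4, -0.0, -0.6]
width: 0.084
t 10.8 pos [0.5357 0.1051 0.1332] az 81.92 out along -y mm 29.89193837146866 across x mm -1.6117143719531832 F [ 0.4241 -0.0097 -0.6401] w 0.084 tooldown [-0.0002  0.     -1.    ]
```

View pics/h5.png

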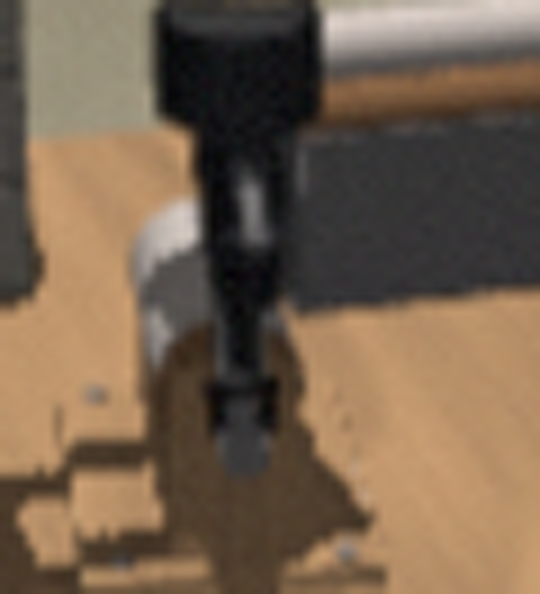

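There's no contact 4 mm below where the full 24 mm would have stopped it, and the clip straddles the axle centrally: legs 208–278, axle centre 244. I'll continue.

```bash
python3 -m handwheel '[[1,0,0,0],[0,0,0,0]]'; python3 -m handwheel '[[1,0,0,0],[0,0,0,0]]';python3 -m handwheel '[[0.7,0,0,0],[0,0,0,0]]';python3 -m handwheel '[[0.7,0,0,0],[0,0,0,0]]'
```

```text
time: 11.05
position: [0.5358, 0.1051, 0.1325]
orientation: [0.534, -0.464, 0.534, 0.464]
wrist_force: [-0.7, -0.2, 1.9]
width: 0.087
time: 11.25
position: [0.536, 0.1051, 0.1318]
orientation: [0.534, -0.464, 0.534, 0.463]
wrist_force: [-1.3, -0.3, 5.2]
width: 0.084
time: 11.45
position: [0.5362, 0.1051, 0.1315]
orientation: [0.534, -0.464, 0.534, 0.463]
wrist_force: [-2.4, -0.7, 6.2]
width: 0.087
time: 11.65
position: [0.5364, 0.1051, 0.1311]
orientation: [0.534, -0.464, 0.534, 0.463]
wrist_force: [-2.5, 0.4, 8.1]
width: 0.083
```

Contact came at 0.1325, which matches a touch in the groove. I'll push on gently with a small sideways correction, since Fx is about −2.5.

```bash
python3 -m handwheel '[[0.7,0.5,0,0],[0,0,0,0]]'; python3 -m handwheel '[[0.7,0,0,0],[0,0,0,0]]';python3 -m handwheel '[[0.7,0,0,0],[0,0,0,0]]';python3 -c "from st import *;p,_=stat();print(p['moment'])"
```

```text
time: 11.85
position: [0.5356, 0.1054, 0.1302]
orientation: [0.534, -0.464, 0.534, 0.463]
wrist_force: [-2.7, 1.3, 6.8]
width: 0.084
time: 12.05
position: [0.5356, 0.1054, 0.1294]
orientation: [0.534, -0.464, 0.534, 0.463]
wrist_force: [-2.9, 0.1, 7.8]
width: 0.086
time: 12.25
position: [0.5357, 0.1054, 0.1289]
orientation: [0.534, -0.464, 0.534, 0.463]
wrist_force: [-3.7, -0.3, 8.5]
width: 0.086
t 12.25 pos [0.5357 0.1054 0.1289] az 81.92 out along -y mm 29.636629920980877 across x mm -1.6238339391794694 F [-3.6504 -0.3299  8.4782] w 0.086 tooldown [ 0.001   0.0003 -1.    ]
[0.005  0.6437 0.059 ]
```

```bash
python3 -m handwheel '[[0.5,0.8,0,0],[0,0,0,0]]'; python3 -m handwheel '[[0.7,0,0,0],[0,0,0,0]]';python3 -m handwheel '[[0.7,0,0,0],[0,0,0,0]]';python3 -m handwheel '[[0.7,0,0,0],[0,0,0,0]]'
```

```text
time: 12.45
position: [0.5354, 0.1054, 0.1288]
orientation: [0.535, -0.464, 0.533, 0.463]
wrist_force: [-2.5, 0.6, 8.4]
width: 0.082
time: 12.65
position: [0.5355, 0.1054, 0.1282]
orientation: [0.535, -0.464, 0.533, 0.463]
wrist_force: [-2.8, 0.4, 9.1]
width: 0.087
time: 12.85
position: [0.5354, 0.1055, 0.1275]
orientation: [0.535, -0.464, 0.533, 0.463]
wrist_force: [-2.9, -0.8, 8.3]
width: 0.085
time: 13.05
position: [0.5355, 0.1055, 0.1268]
orientation: [0.535, -0.464, 0.533, 0.463]
wrist_force: [-2.5, 0.7, 10.5]
width: 0.089
```

```bash
python3 -m handwheel '[[0.7,0.4,0,0],[0,0,0,0]]'; python3 -m handwheel '[[0.7,0,0,0],[0,0,0,0]]';python3 -m handwheel '[[0.7,0,0,0],[0,0,0,0]]';python3 -m handwheel '[[0.7,0,0,0],[0,0,0,0]]'
```

```text
time: 13.25
position: [0.5353, 0.1056, 0.1261]
orientation: [0.535, -0.464, 0.533, 0.463]
wrist_force: [-1.5, 0.0, 8.7]
width: 0.086
time: 13.45
position: [0.5351, 0.1056, 0.1251]
orientation: [0.535, -0.464, 0.533, 0.463]
wrist_force: [-0.5, 1.1, 6.1]
width: 0.077
time: 13.65
position: [0.535, 0.1055, 0.1241]
orientation: [0.535, -0.464, 0.533, 0.463]
wrist_force: [-0.2, 1.0, 6.1]
width: 0.087
time: 13.85
position: [0.5348, 0.1055, 0.123]
orientation: [0.535, -0.464, 0.533, 0.463]
wrist_force: [-0.0, -0.3, 4.1]
width: 0.085
```

The force is falling, so the noses are passing the core. I'll continue down until the bar lands.

```bash
python3 -m handwheel '[[1,0,0,0],[0,0,0,0]]'; python3 -m handwheel '[[0.8,0,0,0],[0,0,0,0]]';python3 -m handwheel '[[0.8,0,0,0],[0,0,0,0]]';python3 -m handwheel '[[0.8,0,0,0],[0,0,0,0]]'
```

```text
time: 14.05
position: [0.5343, 0.1053, 0.1211]
orientation: [0.534, -0.464, 0.534, 0.463]
wrist_force: [2.6, -0.5, 0.2]
width: 0.088
time: 14.25
position: [0.5342, 0.1052, 0.1202]
orientation: [0.534, -0.464, 0.534, 0.463]
wrist_force: [2.6, -0.9, -1.3]
width: 0.085
time: 14.45
position: [0.5343, 0.1052, 0.1197]
orientation: [0.534, -0.464, 0.534, 0.463]
wrist_force: [2.8, -0.9, -0.5]
width: 0.085
time: 14.65
position: [0.5343, 0.1052, 0.1193]
orientation: [0.534, -0.464, 0.534, 0.463]
wrist_force: [1.4, -1.9, 1.7]
width: 0.082
```

```bash
python3 -m handwheel '[[0.7,-0.7,0,0],[0,0,0,0]]'; python3 -m handwheel '[[0.7,0,0,0],[0,0,0,0]]';python3 -m handwheel '[[0.7,0,0,0],[0,0,0,0]]'; python3 -c "
from st import *
p,_=stat();print(p['moment'])
S=vision.capture('side')[:,:,::-1].copy();cv2.imwrite('pics/h6.png',draw(S,'side',[],218,125,60,66,9))"
```

```text
time: 14.85
position: [0.5345, 0.1052, 0.1186]
orientation: [0.534, -0.463, 0.534, 0.464]
wrist_force: [-1.1, -1.2, 4.7]
width: 0.085
time: 15.05
position: [0.5345, 0.1052, 0.1182]
orientation: [0.534, -0.463, 0.534, 0.464]
wrist_force: [-1.8, -1.3, 8.1]
width: 0.087
time: 15.25
position: [0.5345, 0.1052, 0.1178]
orientation: [0.534, -0.463, 0.534, 0.464]
wrist_force: [-2.6, -1.6, 8.9]
width: 0.081
t 15.25 pos [0.5345 0.1052 0.1178] az 81.93 out along -y mm 29.940781094349287 across x mm -2.767538994502048 F [-2.5525 -1.5691  8.8939] w 0.081 tooldown [-0.0007 -0.0002 -1.    ]
[-0.2325  0.4615 -0.0462]
```

View pics/h6.png

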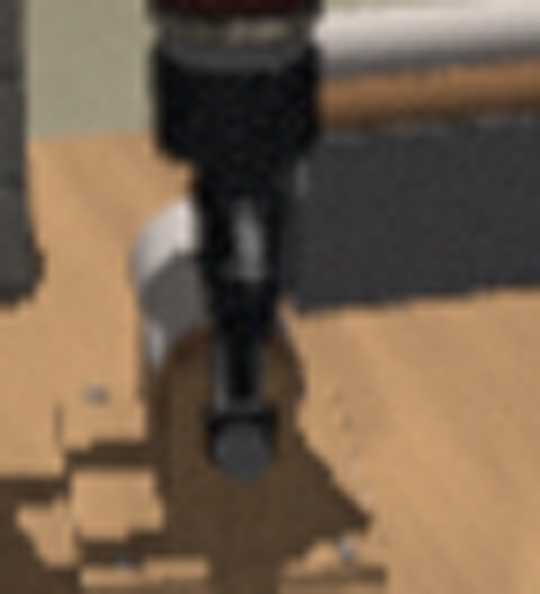

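The bar is on the core: force rises about 6 N/mm, which is the axle's own stiffness, after about 13 mm of travel. I'll unload and then open slightly.

```bash
python3 -m handwheel '[[-1,0,0,0],[0,0,0,0]]'; python3 -m handwheel '[[-0.6,0,0,0],[0,0,0,0]]'
```

```text
time: 15.5
position: [0.5345, 0.1052, 0.1184]
orientation: [0.534, -0.463, 0.534, 0.464]
wrist_force: [-0.6, -1.2, 5.5]
width: 0.087
time: 15.7
position: [0.5345, 0.1053, 0.1187]
orientation: [0.534, -0.463, 0.534, 0.464]
wrist_force: [-0.7, -0.0, 4.8]
width: 0.083
```

```bash
python3 -m handwheel '[[-0.6,0,0,0],[0,0,0,0]]'; python3 -m handwheel '[[-0.4,0,0,0],[0,0,0,0]]'; python3 -m handwheel '[[0,0,0,0],[0,0,0,0],[0,0,0,0],[0,0,0,0]]' 0.6; python3 -c "
from st import *
p,_=stat()
S=vision.capture('side')[:,:,::-1].copy();cv2.imwrite('pics/h7.png',draw(S,'side',[],218,125,60,66,9))"
```

```text
time: 15.9
position: [0.5345, 0.1052, 0.1189]
orientation: [0.534, -0.463, 0.534, 0.464]
wrist_force: [0.6, -1.5, 4.0]
width: 0.084
time: 16.1
position: [0.5345, 0.1053, 0.1192]
orientation: [0.534, -0.463, 0.534, 0.464]
wrist_force: [-0.6, -0.9, 2.9]
width: 0.09
time: 16.5
position: [0.5346, 0.1053, 0.1193]
orientation: [0.534, -0.463, 0.534, 0.464]
wrist_force: [-0.0, -0.5, 0.3]
width: 0.201
t 16.5 pos [0.5346 0.1053 0.1193] az 81.92 out along -y mm 29.85519397925053 across x mm -2.677297621114955 F [-0.0217 -0.4849  0.3338] w 0.201 tooldown [-0.0004  0.0001 -1.    ]
```

View pics/h7.png

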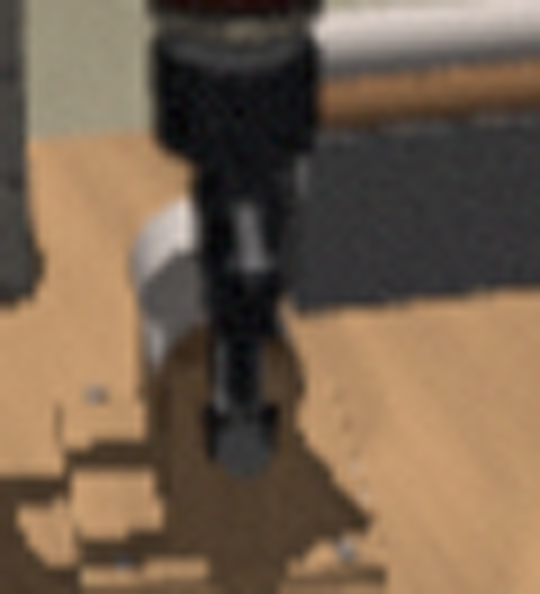

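```bash
python3 -m handwheel '[[-5,0,0,0],[-5,0,0,0],[-5,0,0,0]]'; python3 -m handwheel '[[-15,0,0,0],[-20,0,0,0],[-30,0,0,0],[-30,0,0,0],[0,0,0,0]]'; python3 -m handwheel '[[0,-10,-30,0],[0,-10,-35,0],[0,-10,-35,0],[0,-10,-35,0],[0,0,-35,0],[0,0,-35,0],[0,0,-35,0],[0,0,0,0],[0,0,0,0]]'; python3 - <<'E'
from st import *
stat()
S=vision.capture('side')[:,:,::-1].copy();T=vision.capture('top')[:,:,::-1].copy()
cv2.imwrite("s8.png",S);cv2.imwrite("t8.png",T)
cv2.imwrite('pics/h8.png',np.hstack([draw(S,'side',[],225,140,40,50,10),draw(T,'top',[],170,170,40,50,10)]))
cv2.imwrite('pics/h8f.png',np.hstack([cv2.resize(S,(400,300)),cv2.resize(T,(400,300))]))
E
```

```text
time: 16.85
position: [0.535, 0.1053, 0.1352]
orientation: [0.534, -0.464, 0.534, 0.463]
wrist_force: [0.3, -0.1, 0.6]
width: 0.2
time: 17.35
position: [0.5379, 0.1055, 0.2362]
orientation: [0.537, -0.466, 0.531, 0.461]
wrist_force: [0.8, -0.7, 1.1]
width: 0.201
time: 18.25
position: [0.5404, -0.1385, 0.2296]
orientation: [0.535, -0.463, 0.534, 0.463]
wrist_force: [0.9, 1.0, 0.6]
width: 0.2
t 18.25 pos [ 0.5404 -0.1385  0.2296] az 81.8 out along -y mm 270.4163777454254 across x mm 37.37827327813714 F [0.8742 0.9562 0.5517] w 0.2 tooldown [-0.0001  0.0005 -1.    ]
```

View pics/h8.png

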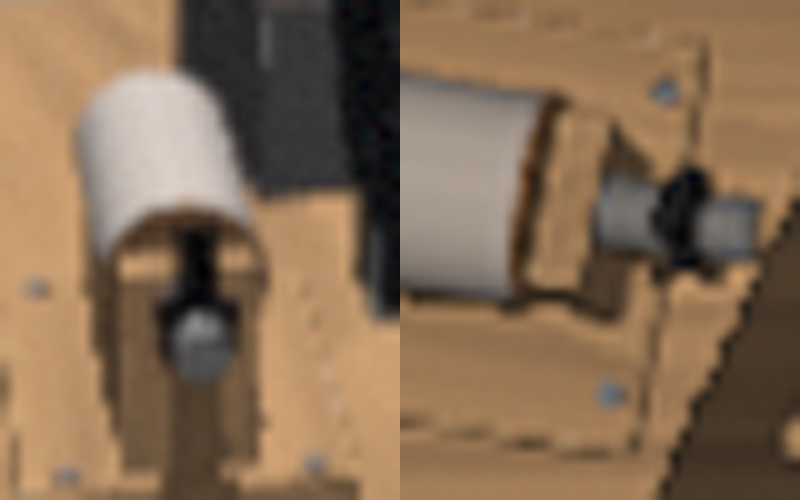

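View pics/h8f.png

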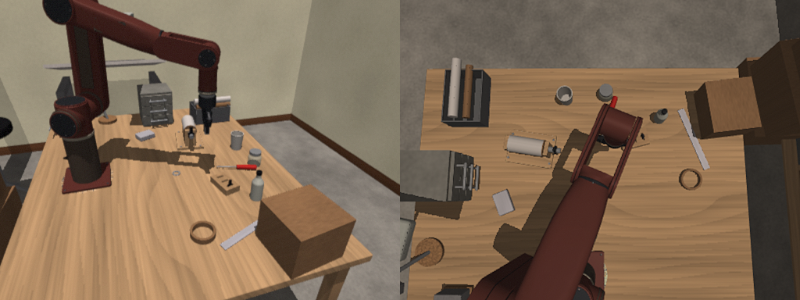

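The clip sits in the groove with its tab upright: side (198,250), top (685,218). I'll check the seating height and tilt against a seated model.

```bash
python3 - <<'E'
from st import *
S=cv2.imread("s8.png");T=cv2.imread("t8.png")
def clip(dz,g=30.5,dx=-2):
    L=box(-9+dx,9+dx,-g-4,-g+4,116+dz,150+dz)+box(-18+dx,18+dx,-g-4,-g+4,108+dz,116+dz)
    for s in(-16+dx,16+dx): L+=box(s,s,-g-4,-g+4,89.5+dz,108+dz)
    L+=circ(12,-g-20.5,100)
    return [[Rz(A)@p/1e3+np.r_[ROOT,0] for p in l] for l in L]
cv2.imwrite('pics/h9.png',np.hstack([draw(S,'side',clip(z),232,155,26,30,10) if z is not None else draw(S,'side',[],232,155,26,30,10) for z in(None,0,6)]))
cv2.imwrite('pics/h9t.png',np.hstack([draw(T,'top',c,185,180,26,30,14) for c in([],clip(0))]))
E
```

```text
(no output)
```

View pics/h9.png

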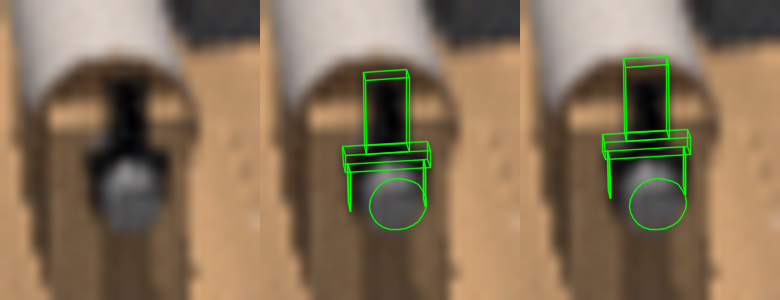

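View pics/h9t.png

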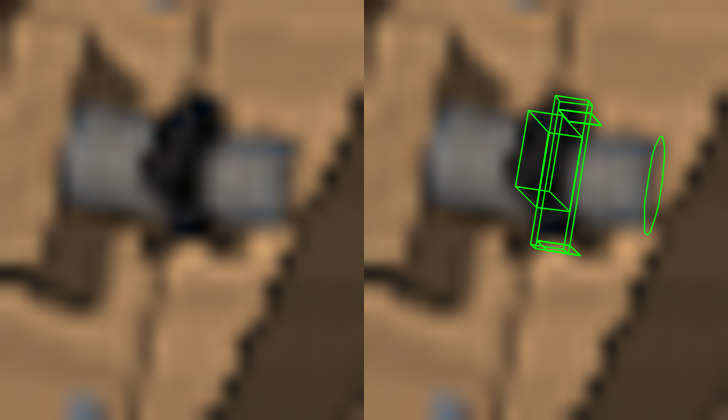

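```bash
python3 -c "
from workcell import arm
print(arm.hand_in(), arm.sense()['time'])"
```

```text
the job is handed in; nothing more can be done
the job is handed in; nothing more can be done
```

The larger clip is snapped into the axle's groove with its tab upright, and I've handed the job in at about 18.4 s of robot time. The hand-in gave no verdict.

- **Fit:** I lifted the clip straight out of the block and turned it to the axle. The groove's position came from the camera pictures; the clip's first touch, about 6 mm lower than on the full thickness, confirmed it. The push peaked at about 10.5 N, then fell to about zero as the clip snapped past the core. The bar then landed on the core, with the force rising at about the axle's own stiffness.
- **Release:** I unloaded, opened the jaws slightly (wrist force about 0) and lifted away; the robot was clear of everything at the end.
- **Last checks:** Both cameras show the clip in the groove. Its height matches a fully seated clip rather than one 6 mm high. The small clip, seen in the wide side view, and everything else appeared to be where they were.
- **Disagreement:** The two cameras and the touch differed by 1–3 mm on where the axle lies sideways. I corrected this during the push, by cancelling the side force.

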